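# Start the flange nut on the doming block's stud

## Robot

A 7-joint arm with a two-finger parallel gripper is mounted at the origin on the work surface. World frame = base frame: x ahead of the robot, y to its left, z up, the work surface at z = 0. Lengths are in m, angles in rad, forces in N, time in s.
With the tool pointing down it reaches from about 0.4 to 0.9 m from the base axis. Payload 5.5 kg.
Tool frame: the origin (TCP) lies midway between the tips of the shut fingers; the grasp point (between the pads) lies 19 mm behind it (manip.grip_depth is the distance from the TCP to the grasp point, in m); z points along the fingers, y is the line along which they close (so a half turn about z gives the same grasp; the last joint's range is limited). The gripper opens to 92 mm and grips with 3 to 60 N. Pads are 19 mm wide; open, the fingers measure 130 mm over their backs; the gripper's body (75 mm by 190 mm) begins 47 mm behind the grasp point.
Start: joints at [-0.968, 0.501, -0.427, 1.55, 0.221, 1.138, -0.21], TCP at [0.217, 0.613, 0.227] pointing down, gripper open.
Joint ranges: [-2.88, 2.88], [-0.31, 2.03], [-1.54, 1.56], [0.2, 2.42], [-1.41, 4.55], [0.19, 2.02], [-2.57, 2.57]. Speed limits (rad/s): [2.57, 2.57, 3.14, 3.14, 3.14, 3.14, 3.14].

## Interface

Orientations are given as a unit quaternion [x, y, z, w].
In Python, from bench import manip, effector, viewer gives the robot as it stands. Calls block until the motion is done:
- manip.move_pose(position, orientation): joint-space move of the TCP to a pose.
- manip.servo_line(position, ori=None, vel=0.15): straight line of the TCP; ori=None keeps the orientation; vel is the mean speed in m/s.
- manip.movej(angles): joint-space move.
- effector.open_jaws() and effector.close(f_grip=None): open the fingers fully, or close them until they stop; f_grip is the grip in N (None keeps the last).
- manip.sleep(seconds).
- manip.solve_ik(position, orientation): joint angles nearest the present ones, or None.
- viewer.get_image(name): name is "scene" or "top"; returns the picture (480x640x3 uint8, red, green, blue); there is no depth.
- viewer.get_calibration(name): a dict with "vfov" (degrees; the focal length in pixels is half the picture's height over the tangent of half this angle, whatever the lens; pixels are square), "cx", "cy" (the principal point, pixels), "eye" and "attitude" of the camera in the world. Camera axes: x right, y down, z forward; pixel columns grow to the right and rows downward; lengths in m; the calibration is good to about 2 mm. A picture is of the moment at which its call begins. get_calibration takes no time and is no camera call.
A pose or a line that the arm cannot do raises manip.PlanningError and nothing moves.
- manip.hand_in(): hands the job in; it is judged then, once.
Readings, each from a call of its own:
- manip.current_clock(): time.
- manip.current_q(): joint angles.
- manip.current_joint_velocities(): joint speeds.
- manip.current_tau(): joint torques, N m.
- manip.current_tool_pos(): TCP position.
- manip.current_tcp_rot(): TCP orientation.
- manip.current_force(): force on the tool from outside, world axes, zero at the start.
- manip.current_wrist_torque(): the same for the moment, N m.
- manip.current_finger_gap(): finger opening in m.
- manip.current_gripper_force(): force on a finger pad.
Only numpy, scipy, OpenCV 4.12 (cv2) and the standard library are available. Lean on these libraries where they do the work, as an engineer would, in place of code of your own. Each camera call takes 0.05 s, during which the arm holds its last target. There are 200 camera calls.

## Task

Put the big flange nut, flange down, on the threaded stud of the doming block: unless it drops in at once, turn it back (anticlockwise) gently until you feel it drop into the thread; then run it down clockwise until its flange lies flat on the block, and let go. Do not force it, do not overtighten it, and leave the other things on the bench alone.

Things in the scene. Friction and masses are not known exactly. Their poses are not given: they have to be found in the camera images.
- nut_center (a point): Big plain steel flange nut, loose on the bench, flange down; the point is its centre, half-way up its 36 mm height, z up along the bore. Hexagon 46 mm across flats, from 5 to 36 mm above its underside, over a round flange 62 mm across, 5 mm thick; 0.2 to 0.4 kg. The flats face 0, 60, 120 ... degrees from its x axis.
- nut: The same nut: origin at the centre of its underside. Bore 33 mm across, open at both ends; four round thread stubs 90 degrees apart reach into it, to 11 mm from the axis, 6 mm above the underside.
- stud_seat (a point): Point on the stud's axis in the top face of the fixed doming block; z up along the stud. The nut run down has its centre 18 mm above it. Set on top of the thread, the nut's underside stands 10 mm above this face (up to 12.5 mm if on the teeth). Once turned back to the gaps it drops to 3 mm above the face.
- stud_tip (a point): Tip of the fixed stud, 33 mm above the seat: a plain 19 mm core, coned at the tip, and below it, from 16 mm above the seat downwards, a coarse right-handed four-start thread 30 mm across: blunt ridges 56 degrees long, 34 degree gaps. The stud's turn about its axis is not measured and differs every time: the gaps can stand anywhere. Gaps pass the nut for about 18 degrees of turn.
- block: Steel doming block, fixed: 100 mm square, top 50 mm above the bench, on a 120 mm square foot; origin under its centre. Turned clockwise on top of the thread the nut binds on a 2.5 mm tooth at each ridge's end. Turned anticlockwise it drops within 90 degrees. Then 40 to 60 degrees clockwise lower it 0.07 mm a degree until the flange lies flat; some 20 degrees more wedge it tight.
- plain_nut: Smaller plain hexagon nut without flange, 30 mm across flats, 13 mm high, loose on the bench: not used, leave it. Origin at the centre of its underside.
- punch: Steel doming punch, 95 mm long and 20 mm thick, lying on the bench: leave it. Origin under its middle.
- jar: Closed jar, 60 mm across, 75 mm high: leave it. Origin at the centre of its underside.
- hammer: Hammer lying on the bench, handle along its x: leave it. Origin on its underside.
Not all that is in view belongs to the job. Leave any green look-alike of the nut alone. What is shaped like the block but blue is not meant.

How it is judged:
On the way:
1. the nut has dropped into the thread: its underside 1.8 to 5 mm above the block's face, within 3 mm of the stud's axis and within 0.1 rad of upright (z of nut_center in the frame of stud_seat between 0.0198 and 0.023 m and horizontal distance between nut_center and stud_seat below 0.003 m and angle between nut_center's own z axis and vertical below 0.1 rad), for 0.15 s.
At the end, for the whole second after the job is handed in: The nut is on the stud's thread, upright within 0.06 rad and within 3 mm of its axis, its flange flat on the block's face (within 1.2 mm), at rest and released (z of nut_center in the frame of stud_seat between 0.0165 and 0.0192 m and horizontal distance between nut_center and stud_seat below 0.003 m and angle between nut_center's own z axis and vertical below 0.06 rad and linear speed of nut below 0.01 m/s and contact force between the fingers and nut below 0.2 N); the robot touches nothing.
It fails at once if the nut forced on the stud (more than 50 N between nut and stud) (contact force between nut and stud above 50 N).
It fails at once if the nut pressed on the block's face with more than 50 N (contact force between nut and block above 50 N).
It fails at once if another thing on the bench moved by more than 20 mm (distance of any of plain_nut, punch, jar, hammer from where it was at the start of the episode above 0.02 m).
It also fails if it takes over 69 s, if anything falls off the work surface, if the arm or the gripper's body presses on something with over 40 N, if the wrist force passes 120 N, or if a joint passes its speed limit or range.

## Working session

There is one attempt and no reset: what is moved stays moved. The work goes in short steps, each a Python script; the robot and the scene stay as the last script left them, time stands still between calls to the robot, and variables do not carry over. Pictures are saved under pics/ and viewed, at most 10 in all, crops included, and the job is handed in when it is done.

```bash
mkdir -p pics; ls
python3 - <<'E'
from bench import manip, effector, viewer
import cv2
for n in("scene","top"):
    im=viewer.get_image(n); cv2.imwrite(f"pics/{n}0.png",im[:,:,::-1]); print(n,viewer.get_calibration(n))
print(manip.current_clock(),manip.current_tcp_rot(),manip.current_force())
E
```

```text
pics
scene {'vfov': 47.817451056381515, 'cx': 329.2896511923085, 'cy': 239.3168552807987, 'eye': array([1.2415399 , 0.08342373, 0.77447042]), 'attitude': array([ 0.59803986,  0.69666052, -0.30210096, -0.25641267])}
top {'vfov': 47.092797749341656, 'cx': 323.990495462334, 'cy': 244.19928019973963, 'eye': array([ 0.29705503, -0.03682748,  1.36652713]), 'attitude': array([-0.70184179,  0.70779676, -0.05614795,  0.05735213])}
0.1 [ 1.69028765e-01  9.85610718e-01 -8.67589210e-04 -1.93206623e-04] [ 0.43978048 -0.22382791  0.68957214]
```

View pics/scene0.png

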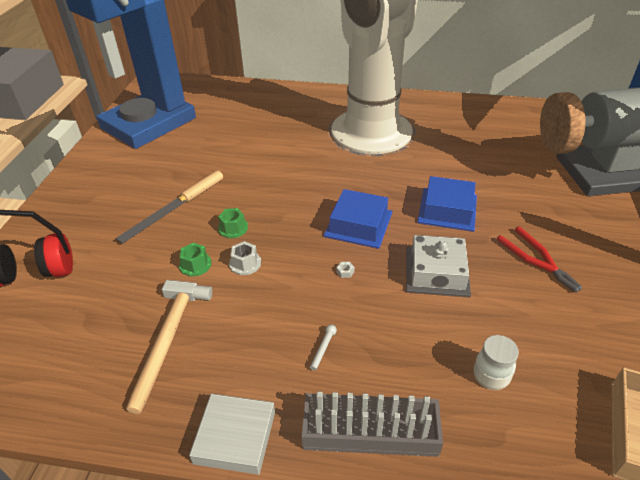

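View pics/top0.png

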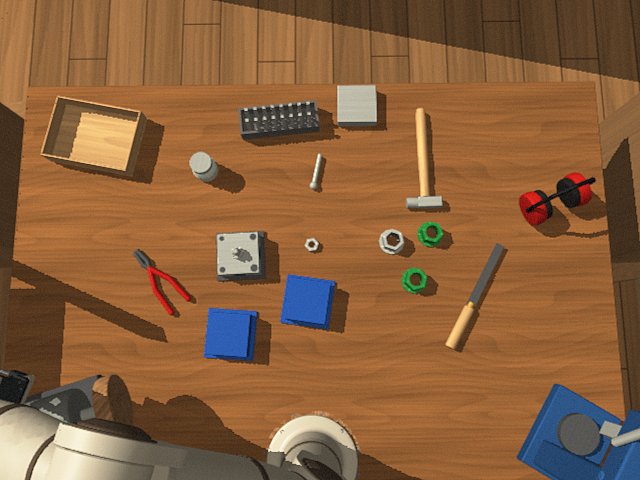

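The scene view shows the steel nut at (245,258), green look-alikes at (232,222) and (194,260), the plain nut at (345,269), the steel block with its stud at (440,262), and blue look-alike blocks at (360,217) and (448,202). In the top view the nut is at (391,241), the greens at (430,235) and (414,280), the plain nut at (312,245), the block at (241,255), and the blue ones at (308,302) and (231,334). By the description I choose the steel nut with the round flange and the steel block, and check both in a close crop.

```bash
cat > h.py <<'E'
import numpy as np, cv2
from scipy.spatial.transform import Rotation as R
from bench import manip, effector, viewer
def cam(n):
    c=viewer.get_calibration(n); f=240/np.tan(np.radians(c['vfov'])/2)
    return c,f,R.from_quat(c['attitude'])
def px2w(n,u,v,z):
    c,f,r=cam(n); d=r.apply([(u-c['cx'])/f,(v-c['cy'])/f,1]); return c['eye']+d*(z-c['eye'][2])/d[2]
def w2px(n,p):
    c,f,r=cam(n); q=r.inv().apply(np.atleast_2d(p)-c['eye']); return np.c_[c['cx']+f*q[:,0]/q[:,2],c['cy']+f*q[:,1]/q[:,2]]
E
python3 - <<'E'
from h import *
t=cv2.imread("pics/top0.png"); s=cv2.imread("pics/scene0.png")
def crop(im,u,v,w): return cv2.resize(im[v-w:v+w,u-w:u+w],(300,300),interpolation=cv2.INTER_CUBIC)
a=np.vstack([np.hstack([crop(t,391,241,20),crop(t,241,255,30)]),np.hstack([crop(s,245,256,25),crop(s,440,258,40)])])
cv2.imwrite("pics/crop.png",a)
for z in(0.036,0.018): print(px2w("top",391,241,z),px2w("scene",245,258,z))
print(px2w("top",241,255,.05),px2w("scene",440,258,.05))
E
```

```text
[ 0.51923835 -0.19961678  0.036     ] [ 0.543725   -0.19157604  0.036     ]
[ 0.52224415 -0.20181907  0.018     ] [ 0.52671596 -0.19827908  0.018     ]
[0.48576071 0.16515667 0.05      ] [0.50220856 0.17641223 0.05      ]
```

View pics/crop.png

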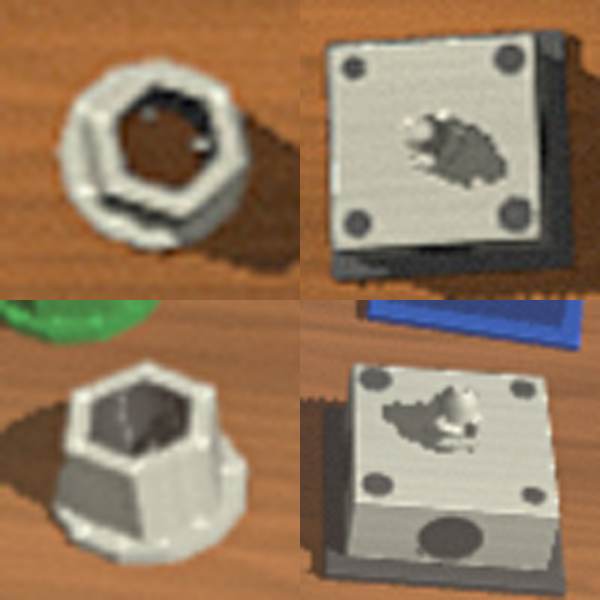

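The crop confirms a bare steel hexagon over a round flange, with its bore and stubs visible (top crop centre about (150,150)), and the steel block with its stud near the middle of the face. Next I fit both with models.

```bash
cat > fit.py <<'E'
from h import *
from scipy.optimize import minimize, least_squares
im={n:cv2.imread(f"pics/{n}0.png") for n in("top","scene")}
th=np.radians(np.arange(0,360,5)); S=8
def ring(r,z,a=th): return np.c_[r*np.cos(a),r*np.sin(a),np.full(len(a),z)]
hexa=np.radians(np.arange(30,390,60)); rh=.023/np.cos(np.pi/6)
def T(P,p): return R.from_euler('z',p[2]).apply(P)+[p[0],p[1],0]
def mask(n,c,w):
    u,v=c; k=cv2.resize(im[n][v-w:v+w,u-w:u+w],None,fx=S,fy=S,interpolation=cv2.INTER_CUBIC)
    hsv=cv2.cvtColor(k,cv2.COLOR_BGR2HSV); m=((hsv[...,1]<70)&(hsv[...,2]>60)).astype(np.uint8)
    cs,_=cv2.findContours(m,cv2.RETR_EXTERNAL,cv2.CHAIN_APPROX_NONE); o=np.zeros_like(m)
    cv2.drawContours(o,[max(cs,key=cv2.contourArea)],-1,1,-1); return o
def model(n,c,w,p):
    o=np.zeros((2*w*S,2*w*S),np.uint8)
    for P in(np.r_[ring(.031,0),ring(.031,.005)],np.r_[ring(rh,.005,hexa),ring(rh,.036,hexa)]):
        q=(w2px(n,T(P,p))-[c[0]-w,c[1]-w]+.5)*S-.5
        cv2.fillConvexPoly(o,cv2.convexHull(np.round(q).astype(np.int32)),1)
    return o
V={"top":((391,241),20),"scene":((245,258),26)}; M={n:mask(n,*V[n]) for n in V}
def cost(p,ns): return sum(np.mean(M[n]!=model(n,*V[n],p)) for n in ns)
for ns in(("top",),("scene",),("top","scene")):
    best=min((minimize(cost,[.524,-.2,a],args=(ns,),method='Nelder-Mead',options=dict(initial_simplex=[[.524,-.2,a],[.530,-.2,a],[.524,-.194,a],[.524,-.2,a+.2]],xatol=1e-5,fatol=1e-6)) for a in np.radians([0,15,30,45])),key=lambda r:r.fun)
    print(ns,best.x[:2],np.degrees(best.x[2])%60,best.fun)
# block
C={"top":np.array([[328,42],[535,35],[540,250],[330,248]])/5+[211-60,225]-.4,
   "scene":np.array([[55,65],[243,78],[258,208],[50,197]])/3.75+[400,218]-.4}
def res(p,ns):
    out=[]
    for n in ns:
        q=w2px(n,T(np.array([[x,y,.05] for x in(-.05,.05) for y in(-.05,.05)]),p))
        out+=[q[np.argmin(np.hypot(*(q-k).T))]-k for k in C[n]]
    return np.ravel(out)
for ns in(("top",),("scene",),("top","scene")):
    r=least_squares(res,[.488,.167,.03],args=(ns,)); print(ns,r.x[:2],np.degrees(r.x[2]),np.abs(r.fun).max())
b=r.x; n_=best.x
tiles=[]
for n,z in(("top",10),("scene",10)):
    for c,w,what in((V[n][0],20 if n=="top" else 26,'n'),(np.round(w2px(n,[b[0],b[1],.065])[0]).astype(int),16,'s')):
        k=cv2.resize(im[n][c[1]-w:c[1]+w,c[0]-w:c[0]+w],(300,300),interpolation=cv2.INTER_CUBIC); f=300/(2*w)
        for P,col in (([(ring(rh,.036,hexa),(0,0,255)),(ring(.031,.0),(255,0,0))] if what=='n' else [(ring(.0095,.075),(0,0,255)),(ring(.015,.066),(255,0,0)),(ring(.001,.083),(0,255,0))])):
            q=(w2px(n,T(P,n_ if what=='n' else b))-np.array(c)+w+.5)*f
            cv2.polylines(k,[np.round(q).astype(np.int32)],True,col,1)
        tiles.append(k)
cv2.imwrite("pics/fit.png",np.vstack([np.hstack(tiles[:2]),np.hstack(tiles[2:])]))
E
python3 fit.py
```

```text
('top',) [ 0.52410899 -0.20411561] 40.69110615263703 0.005810546875
('scene',) [ 0.52356581 -0.20141159] 41.137151555967414 0.006541235207100591Traceback (most recent call last):
  File "fit.py", line 22, in <module>
    best=min((minimize(cost,[.524,-.2,a],args=(ns,),method='Nelder-Mead',options=dict(initial_simplex=[[.524,-.2,a],[.530,-.2,a],[.524,-.194,a],[.524,-.2,a+.2]],xatol=1e-5,fatol=1e-6)) for a in np.radians([0,15,30,45])),key=lambda r:r.fun)
  File "fit.py", line 22, in <genexpr>
    best=min((minimize(cost,[.524,-.2,a],args=(ns,),method='Nelder-Mead',options=dict(initial_simplex=[[.524,-.2,a],[.530,-.2,a],[.524,-.194,a],[.524,-.2,a+.2]],xatol=1e-5,fatol=1e-6)) for a in np.radians([0,15,30,45])),key=lambda r:r.fun)
              ~~~~~~~~^^^^^^^^^^^^^^^^^^^^^^^^^^^^^^^^^^^^^^^^^^^^^^^^^^^^^^^^^^^^^^^^^^^^^^^^^^^^^^^^^^^^^^^^^^^^^^^^^^^^^^^^^^^^^^^^^^^^^^^^^^^^^^^^^^^^^^^^^^^^^^^^^^^^^^^^^^^^^^^^^^
    res = _minimize_neldermead(fun, x0, args, callback, bounds=bounds,
                               **options)
    fxr = func(xr)
    fx = function(np.copy(x), *(wrapper_args + args))
  File "fit.py", line 20, in cost
    def cost(p,ns): return sum(np.mean(M[n]!=model(n,*V[n],p)) for n in ns)
                           ~~~^^^^^^^^^^^^^^^^^^^^^^^^^^^^^^^^^^^^^^^^^^^^^
  File "fit.py", line 20, in <genexpr>
    def cost(p,ns): return sum(np.mean(M[n]!=model(n,*V[n],p)) for n in ns)
                                             ~~~~~^^^^^^^^^^^
  File "fit.py", line 16, in model
    q=(w2px(n,T(P,p))-[c[0]-w,c[1]-w]+.5)*S-.5
       ~~~~^^^^^^^^^^
  File "h.py", line 10, in w2px
    c,f,r=cam(n); q=r.inv().apply(np.atleast_2d(p)-c['eye']); return np.c_[c['cx']+f*q[:,0]/q[:,2],c['cy']+f*q[:,1]/q[:,2]]
          ~~~^^^
  File "h.py", line 5, in cam
    c=viewer.get_calibration(n); f=240/np.tan(np.radians(c['vfov'])/2)
ValueError: time passes only in moves, steps and waits
```

```bash
sed -i 's/^def cam/from functools import lru_cache\n@lru_cache\ndef cam/' h.py; python3 fit.py
```

```text
('top',) [ 0.52410899 -0.20411561] 40.69110615263703 0.005810546875
('scene',) [ 0.52356581 -0.20141159] 41.137151555967414 0.006541235207100591
('top', 'scene') [ 0.52374107 -0.20288464] 38.212652052923985 0.034251340606508876
('top',) [0.49014657 0.17428055] 1.0528466304333273 1.3244185319745725
('scene',) [0.48981385 0.1760487 ] 2.3165457710723385 1.6591249742969012
('top', 'scene') [0.49005308 0.1753916 ] 1.7529748919378052 1.8890506973970105
```

View pics/fit.png

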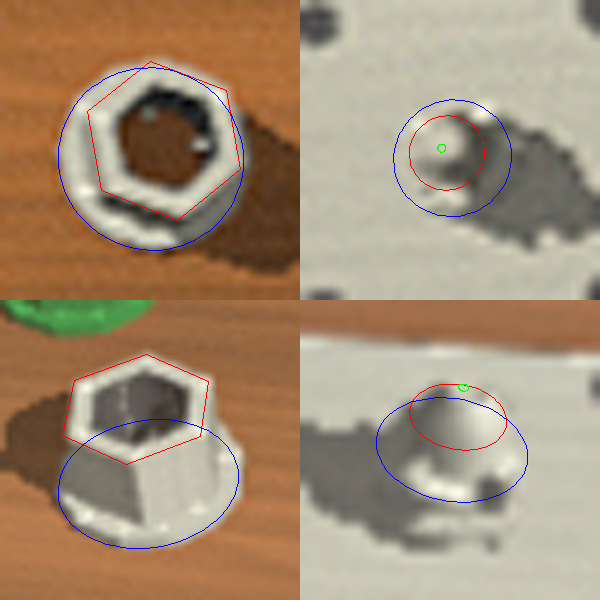

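The overlays fit: the nut is at about (0.524, -0.203) with flats at 41° mod 60. The stud is centred in the block at about (0.490, 0.175), and the hexagon and thread rings line up within about 2 mm. The two cameras differ by 2 mm in y, the same for both objects. Now I check reach and wrist range.

```bash
cat >> h.py <<'E'
N=np.array([.5238,-.2028]); B=np.array([.490,.1752])
def Q(psi): return R.from_euler('zx',[0,0]).as_quat() if psi is None else (R.from_euler('z',psi,degrees=True)*R.from_euler('x',180,degrees=True)).as_quat()
def P(xy,z): return [float(xy[0]),float(xy[1]),float(z)]
E
python3 - <<'E'
from h import *
for psi in range(-169,200,60):
    a=manip.solve_ik(P(N,.008),Q(psi)); print(psi,'N',None if a is None else np.round(a,2))
for psi in range(-180,181,30):
    a=manip.solve_ik(P(B,.06),Q(psi)); print(psi,'B',None if a is None else np.round(a,2))
E
```

```text
-169 N [ 0.4   0.62 -0.1   1.92  0.1   0.61  2.  ]
-109 N [-0.54  1.24  1.35  1.94 -1.34  1.25 -2.15]
-49 N [-0.19  0.74  0.68  1.94 -0.7   0.72 -1.52]
11 N [-0.13  0.7   0.59  1.93 -0.6   0.69 -0.55]
71 N [-0.04  0.67  0.46  1.93 -0.47  0.65  0.39]
131 N [ 0.18  0.63  0.19  1.92 -0.19  0.61  1.2 ]
191 N [ 0.4   0.62 -0.1   1.92  0.1   0.61  2.  ]
-180 B [-0.13  0.5  -0.32  2.    0.24  0.68  0.97]
-150 B [-0.06  0.51 -0.4   2.    0.31  0.69  1.43]
-120 B [ 0.02  0.53 -0.52  1.99  0.39  0.71  1.88]
-90 B [ 0.11  0.56 -0.63  1.99  0.48  0.74  2.33]
-60 B [-1.31  1.05  1.35  2.03 -1.17  1.17 -2.04]
-30 B [-1.22  0.82  1.13  2.03 -0.95  0.95 -1.67]
0 B [-0.58  0.48  0.22  2.01 -0.17  0.66 -1.82]
30 B [-0.49  0.48  0.12  2.01 -0.09  0.66 -1.36]
60 B [-0.43  0.48  0.04  2.01 -0.03  0.66 -0.89]
90 B [-0.36  0.48 -0.05  2.01  0.03  0.66 -0.42]
120 B [-0.28  0.48 -0.14  2.    0.1   0.66  0.04]
150 B [-0.21  0.49 -0.23  2.    0.17  0.67  0.5 ]
180 B [-0.13  0.5  -0.32  2.    0.24  0.68  0.97]
```

Run:
```python
from h import *
def st(s): print(s,round(manip.current_clock(),2),np.round(manip.current_tool_pos(),4),np.round(manip.current_force(),2),round(manip.current_finger_gap(),4))
manip.move_pose(P(N,.12),Q(131)); st('above')
manip.servo_line(P(N,.009)); effector.close(10); st('closed131')
effector.open_jaws(); manip.servo_line(P(N,.05),vel=.2)
manip.servo_line(P(N,.05),ori=Q(71),vel=.2); st('rot')
manip.servo_line(P(N,.009)); effector.close(25); st('closed71')
manip.servo_line(P(N,.14),vel=.2); st('lift')
manip.move_pose(P(B,.14),Q(71)); manip.sleep(.3); st('over block')
cv2.imwrite("pics/a.png",np.hstack([cv2.resize(viewer.get_image(n)[:,:,::-1],(400,300)) for n in("scene","top")]))
```

```text
above 3.17 [ 0.5244 -0.2017  0.12  ] [ 0.12  0.1  -0.77] 0.0918
closed131 4.85 [ 0.5239 -0.2027  0.009 ] [1.04 0.03 0.36] 0.0458
rot 7.3 [ 0.5235 -0.2027  0.0496] [ 0.51 -0.37 -0.37] 0.0917
closed71 8.51 [ 0.5239 -0.2027  0.0091] [-1.12  0.45  0.82] 0.0458
lift 9.32 [ 0.5229 -0.2021  0.1389] [ 0.4  -0.07 -4.19] 0.0459
over block 11.03 [0.4904 0.1743 0.14  ] [ 0.1   0.2  -2.14] 0.0456
```

View pics/a.png

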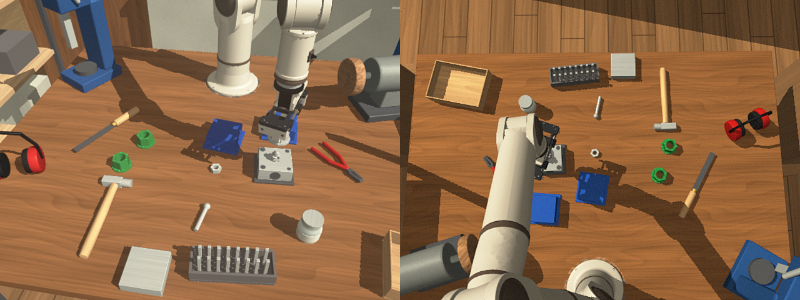

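The nut is held over the block: scene view (275,130), and the blocks and neighbours are undisturbed. Now I lower it with force checks.

```bash
cat >> h.py <<'E'
def F(n=5):
    a=[]
    for _ in range(n): manip.sleep(.02); a.append(manip.current_force())
    return np.mean(a,0)
def go(xy,z,psi=None,vel=.03): manip.servo_line(P(xy,z),ori=None if psi is None else Q(psi),vel=vel)
E
python3 - <<'E'
from h import *
effector.close(15)
go(B,.094,71,.1); b=F(10); print(manip.current_clock(),'base',b)
z=.094
while z>.0665:
    z-=.0008; go(B,z); f=F(3)-b
    if np.linalg.norm(f)>4: print(round(z,4),np.round(f,1))
    if np.linalg.norm(f)>8: break
p=manip.current_tool_pos(); print(z,p,manip.current_clock(),F()-b,manip.current_wrist_torque(),manip.current_finger_gap())
np.save('b.npy',b)
E
```

```text
12.125 base [-0.17496798 -0.05677859 -2.4101987 ]
0.0684 [-0.9 -0.2  5.5]
0.0676 [-3.7 -0.8 12. ]
0.06760000000000016 [0.49018624 0.17533291 0.06844513] 22.025 [-3.3484662  -0.90299534 12.19516627] [-0.33421888  0.82360688 -0.03326065] 0.04583063376290949
```

It went over the tip cleanly and rests on the thread, with the underside about 9.5 mm above the face. Now I turn it back with light pressure.

Run:
```python
from h import *
b=np.load('b.npy'); z=.0679; psi=71; low=False
while psi<171:
    psi+=5; go(B,z,psi); f=F(2)-b; pz=manip.current_tool_pos()[2]
    print(psi,np.round(f,1),round(pz,4))
    if f[2]<3:
        zz=z
        while zz>.0625:
            zz-=.001; go(B,zz); f=F(2)-b
            if f[2]>10: break
        print('desc',round(zz,4),np.round(f,1),manip.current_tool_pos()[2])
        if zz<.0645: low=True; break
        go(B,z)
    if f[2]>20 or np.linalg.norm(f[:2])>20: print('high');break
print(low,psi,manip.current_tool_pos(),manip.current_clock(),manip.current_wrist_torque())
```

```text
76 [0.6 0.5 3.8] 0.0681
81 [1.3 0.1 0.3] 0.0678
desc 0.0619 [1.5 1.1 1.7] 0.061934491023950045
True 81 [0.48976856 0.17521727 0.06193449] 24.375 [ 0.19271599 -0.26970272  0.02547186]
```

It dropped into the thread, underside about 3 mm above the face. Now I run it down clockwise.

Run:
```python
from h import *
b=np.load('b.npy'); manip.sleep(.3); psi=81; z=.0619
print(F(3)-b,manip.current_tool_pos()[2])
for i in range(15):
    psi-=4; z=max(z-.00028,.0585); go(B,z,psi); f=F(2)-b; t=manip.current_wrist_torque()
    print(psi,round(z,4),round(manip.current_tool_pos()[2],4),np.round(f,1),np.round(t,2))
    if abs(t[2])>.35 or np.linalg.norm(f)>15: print('stop');break
print(manip.current_clock(),manip.current_finger_gap())
```

```text
[1.1869705  1.09287055 1.66184124] 0.061895109812071254
77 0.0616 0.0617 [0.1 0.7 3.9] [0.13 0.07 0.01]
73 0.0613 0.0615 [0.3 0.5 5.8] [ 0.15  0.13 -0.05]
69 0.0611 0.0612 [0.4 0.8 5.6] [ 0.09  0.1  -0.06]
65 0.0608 0.0609 [0.6 0.2 7.1] [-0.03  0.11 -0.02]
61 0.0605 0.0606 [-0.5  0.8  7. ] [ 0.04  0.2  -0.04]
57 0.0602 0.0603 [ 0.7 -0.6  7. ] [-0.07  0.11 -0.01]
53 0.0599 0.06 [ 0.4 -0.1  7.1] [-0.09  0.15 -0.06]
49 0.0597 0.0597 [-0.1 -0.4  7.6] [-0.02  0.22 -0.06]
45 0.0594 0.0595 [ 0.3 -0.1  7.3] [-0.04  0.16 -0.05]
41 0.0591 0.0591 [ 0.6 -0.1  7.2] [-0.06  0.11 -0.05]
37 0.0588 0.059 [ 0.2 -0.7  8.5] [ 0.    0.24 -0.05]
33 0.0585 0.059 [-0.3 -0.  10.8] [ 0.01  0.36 -0.09]
29 0.0585 0.059 [-1.1  0.1 10.9] [-0.02  0.28 -0.19]
25 0.0585 0.059 [ 0.6  0.8 10. ] [ 0.08  0.19 -0.12]
21 0.0585 0.059 [2.3 1.5 8.6] [ 0.21 -0.07  0.1 ]
28.975 0.04581406644531508
```

The height levelled off at 0.0590, which means the flange is flat, and the torque stayed low. I release, back off and look.

Run:
```python
from h import *
go(B,.0592); effector.open_jaws(); go(B,.15,vel=.1); manip.move_pose(P(B-[.15,0],.30),Q(21)); manip.sleep(.3)
ims=[]
for n,w in(("scene",36),("top",30)):
    u,v=np.round(w2px(n,P(B,.07))[0]).astype(int); k=cv2.resize(viewer.get_image(n)[v-w:v+w,u-w:u+w,::-1],(400,400),interpolation=cv2.INTER_CUBIC)
    a=np.radians(np.arange(0,360,5))
    for r,z in((.031,.055),(.0265,.086)):
        q=(w2px(n,np.c_[B[0]+r*np.cos(a),B[1]+r*np.sin(a),np.full(72,z)])-[u-w,v-w]+.5)*400/(2*w); cv2.polylines(k,[q.astype(np.int32)],True,(0,0,255),1)
    ims.append(k)
cv2.imwrite("pics/end.png",np.hstack(ims)); print(manip.current_clock(),F())
```

```text
32.4333 [-0.21295083 -0.0083729  -0.35663176]
```

View pics/end.png

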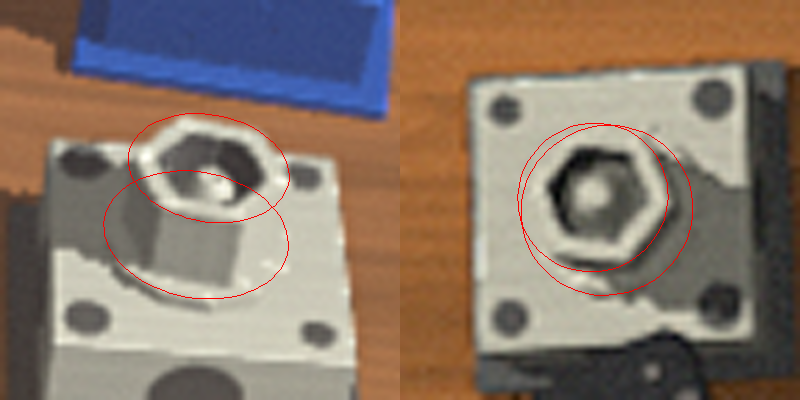

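The nut sits upright and flat on the block, with the stud tip in its bore at crop (215,185) in the scene view and (592,193) in the top view. Its outlines match the seated model within about 2 mm, and the gripper is clear of it.

Run:
```python
from h import *
print(manip.hand_in())
```

```text
the job is handed in; nothing more can be done
None
```

The flange nut is on the stud: it dropped into the thread after about 10° of turning back, was run down 60° clockwise until the flange lay flat on the block, and was released; the job was handed in at about 32 s with no verdict shown.

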